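Fetch a spice jar from a two-tier carousel

ROBOT

A 6-joint arm with a two-finger parallel gripper is mounted at the origin on a cart in front of the work surface, level with it; the furniture and walls round the work are solid. World frame = base frame: x ahead of the robot, y to its left, z up, the work surface at z = 0. Lengths are in mm, angles in rad, forces in N, time in s.
With the tool pointing down it reaches from about 300 to 775 mm from the base axis. Payload 14.6 kg.
Tool frame: the origin (TCP) lies at the very end of the fingers, on their centre line; the grasp point (between the pads) lies 19 mm behind it; z points along the fingers, y is the line along which they close (so a half turn about z gives the same grasp; the last joint's range is limited). The gripper opens to 94 mm and grips with 3 to 60 N. Pads are 16 mm wide; open, the fingers measure 119 mm over their backs; the gripper's body (75 mm by 177 mm) begins 78 mm behind the grasp point.
Start: joints at [-1.369, 0.3, 1.521, -0, 1.321, -0.067], TCP at [146.059, -530.241, 205.446] pointing down, gripper open.
Joint ranges: [-3.03, 3.03], [-0.79, 2.21], [0.23, 2.52], [-1.04, 4.18], [0, 3.07], [-2.55, 2.55]. Speed limits (rad/s): [2.22, 2.22, 2.57, 3.14, 3.14, 3.14].

INTERFACE

Orientations are given as [roll, pitch, yaw] about the fixed x, y, z axes, in that order (R = Rz(yaw) Ry(pitch) Rx(roll)).
In Python, from cell import manip gives the robot as it stands. The module is installed in compiled form; this text tells all that it offers.
- The arm moves only by the shell command python3 -m inch 'ROWS' [FORCE]. ROWS is JSON, a list of rows, each an object of numbers: "gripper": the opening, from 0 (shut) to 1 (fully open); "dx", "dy", "dz": the shift along the world's x, y, z in m; "wx", "wy", "wz": the turn, a rotation vector about the world's x, y, z in degrees. A call has exactly 5 rows; each row is the pose to reach, as a shift and turn from the pose commanded when the call began; what a row does not reach only later rows make up. A row lasts 1/12 s, in which the tool goes at most 41.7 mm and 7.16 degrees, less where a joint would pass 70% of its speed; a pose out of reach is approached as far as the arm can. A call with a gripper value outside its range is refused whole. The fingers move at their own pace and stop on an object; FORCE is the grip in N (left out, the last holds). Time passes only in rows, so rows that repeat a pose let the fingers close, or fill a call up. It gives the time, the measured TCP pose, the force, the opening and the grip force at its end, in the units of the state.
- manip.read_state(): the state, without advancing time (a new reading comes with each control period).
- manip.camera(name): name is "side" or "top"; returns the picture (400x640x3 uint8, blue, green, red); there is no depth.
- manip.camera_info(name): a dict with "camera_matrix" (3x3 intrinsics, pixels), "D" ([k1, k2, p1, p2, k3] as OpenCV has them; the pictures are not rectified), "R" (3x3) and "t" (3): a world point X has camera coordinates R X + t. Camera axes: x right, y down, z forward; pixel columns grow to the right and rows downward; lengths in mm; the calibration is good to about 2 mm. A picture is of the moment at which its call begins. camera_info takes no time and is no camera call.
- manip.sign_off(): hands the job in; it is judged then, once.
The state is a dict: "clock": time; "joints": joint angles; "qd": joint speeds; "effort": joint torques, N m; "eef_pos": TCP position; "eef_rot": TCP orientation; "wrist_force": force on the tool from outside, world axes, zero at the start; "moment": the same for the moment, N m; "finger_gap": finger opening in mm; "finger_force": force on a finger pad.
Only numpy, scipy, OpenCV 4.12 (cv2) and the standard library are available. Lean on these libraries where they do the work, as an engineer would, in place of code of your own. Each camera call takes 0.05 s, during which the arm holds its last target. There are 200 camera calls.

TASK

Take the green-capped spice jar off the lower tier of the freely spinning spice carousel, turning the carousel if that helps you reach it, and stand it upright in the empty compartment of the wooden tray without dropping it in. Leave the two other spice jars standing on the lower tier and the matchbox lying on the upper tier, and do not upset the jar that already stands in the tray.

Things in the scene. Friction and masses are not known exactly. Their poses are not given: they have to be found in the camera images.
- spice_jar: the jar to fetch: white body with a picture label and a dark green cap, 46 mm diameter, 105 mm tall, about 0.11 kg; origin at the centre of its underside, z up along its axis. It stands on the lower tier, 100 mm from the carousel's axis, under the rim of the upper tier, so the tool must lean outward, away from the carousel's axis (about 25 to 45 degrees), to reach it
- carousel: round two-tier wooden spice carousel (fixed foot); origin on the counter, on the vertical spin axis. Lower tier: disc 300 mm in diameter, its top 30 mm above this origin. Upper tier: disc 190 mm in diameter, underside 190 mm and top 202 mm above this origin. Steel post of 24 mm diameter on the axis between the tiers. Both tiers spin together with almost no friction
- platter (a joint): turn of the two tiers about the vertical axis, rad, counter-clockwise from above; the peg points to the carousel body's -x at 0; starts between -1.2 and 1.2, no stop within a full turn either way
- turn_peg (a point): upright steel peg on the upper tier by which the carousel can be turned: 14 mm diameter, stands 36 mm up from the upper tier's top, 70 mm from the spin axis; this point is on the peg's axis, 21 mm above the tier's top
- red_jar: bystander on the lower tier: amber jar with red cap, 44 mm diameter, 95 mm tall; origin at the centre of its underside
- yellow_jar: bystander on the lower tier: amber jar with yellow cap, 44 mm diameter, 95 mm tall; origin at the centre of its underside
- matchbox: bystander on the upper tier: matchbox 36 x 53 x 15 mm, lying flat; origin at the centre of its underside
- tray: low wooden tray with two compartments side by side, 120 (x) x 240 (y) x 18 mm, walls 6 mm thick, floor 6 mm thick, fixed to the counter; origin at the centre of its underside
- tray_free (a point): centre of the floor of the tray's empty compartment (inside 108 x 111 mm, walls rise 12 mm above this floor); x and y axes as the tray's
- salt_jar: bystander in the tray's other compartment: glass jar with white lid, 60 mm diameter, 100 mm tall; origin at the centre of its underside
Things that resemble listed ones, but are neither listed nor needed, are in the scene too. What is shaped like the spice_jar but blue is not meant.

How it is judged (in metres and radians):
On the way:
1. the green-capped jar has been lifted clear of the carousel (horizontal distance between spice_jar and carousel above 0.18 m and height (world z) of spice_jar above 0.03 m), for 0.1 s.
At the end, for the whole second after the job is handed in: Green-capped jar upright (0.1 rad), at rest on the free compartment's floor (40 mm of centre in tray x, y; 5 mm in z). Red and yellow jars upright (0.15 rad) on the lower tier, matchbox flat on the upper tier, salt jar upright (0.1 rad) on its own compartment's floor (x of spice_jar in the frame of tray_free between -0.04 and 0.04 m and y of spice_jar in the frame of tray_free between -0.04 and 0.04 m and z of spice_jar in the frame of tray_free between -0.005 and 0.005 m and angle between each of spice_jar, salt_jar's own z axis and vertical below 0.1 rad and linear speed of spice_jar below 0.03 m/s and angle between each of red_jar, yellow_jar, matchbox's own z axis and vertical below 0.15 rad and horizontal distance between each of red_jar, yellow_jar and carousel below 0.15 m and z of red_jar in the frame of carousel between 0.02 and 0.04 m and z of yellow_jar in the frame of carousel between 0.02 and 0.04 m and horizontal distance between matchbox and carousel below 0.095 m and z of matchbox in the frame of carousel between 0.195 and 0.21 m and y of salt_jar in the frame of tray below -0.02 m and horizontal distance between salt_jar and tray below 0.12 m and height (world z) of salt_jar below 0.012 m); the robot touches nothing.
It fails at once if the spice jar is dropped (falls freely faster than 0.5 m/s) (linear speed of spice_jar above 0.5 m/s and contact force between spice_jar and the fingers below 0.01 N).
It fails at once if another jar is toppled (angle between any of red_jar, yellow_jar, salt_jar's own z axis and vertical above 0.6 rad).
It fails at once if the matchbox falls off the upper tier (height (world z) of matchbox below 0.18 m).
It also fails if it takes over 64 s, if anything falls off the work surface, if the arm or the gripper's body presses on something with over 40 N, if the wrist force passes 120 N, or if a joint passes its speed limit or range.

## Working session

There is one attempt and no reset: what is moved stays moved. The work goes in short steps, Python scripts to look and compute and a shell command to move; the robot and the scene stay as the last step left them, time stands still between calls to the robot, and variables do not carry over. Pictures are saved under pics/ and viewed, at most 10 in all, crops included, and the job is handed in when it is done.

```bash
mkdir -p pics; python3 - <<'E'
from cell import manip
import cv2,numpy as np
for n in("side","top"):
    cv2.imwrite(f"pics/{n}0.png",manip.camera(n))
    i=manip.camera_info(n);print(n,np.round(i["camera_matrix"],1).tolist(),np.round(i["D"],3),(-np.array(i["R"]).T@np.array(i["t"])).round(),np.round(i["R"],2).tolist())
s=manip.read_state();print(s)
E
```

```text
side [[454.3, 0.0, 316.4], [0.0, 454.3, 196.1], [0.0, 0.0, 1.0]] [-0.132  0.     0.     0.     0.   ] [-26. 907. 918.] [[-0.87, -0.5, -0.01], [-0.28, 0.51, -0.82], [0.42, -0.7, -0.58]]
top [[492.4, 0.0, 316.4], [0.0, 492.4, 196.9], [0.0, 0.0, 1.0]] [0.05 0.   0.   0.   0.  ] [-347.  320. 1388.] [[-0.35, -0.94, 0.01], [-0.75, 0.28, -0.6], [0.56, -0.22, -0.8]]
{'clock': 0.1, 'joints': array([-1.36863807e+00,  3.00433957e-01,  1.52147538e+00,  1.42040453e-05,
        1.32073034e+00, -6.65635188e-02]), 'qd': array([ 0.00133113, -0.00058731, -0.0021707 ,  0.00181368, -0.00096063,
        0.00212951]), 'effort': array([ 1.75032539e-03, -5.32638001e+01, -3.53281438e+01,  7.09602982e-02,
        2.34677747e-02, -6.29976080e-05]), 'eef_pos': array([ 145.99924246, -530.0335866 ,  204.95142602]), 'eef_rot': array([-3.14054886e+00, -8.33704275e-05,  2.68718212e-01]), 'wrist_force': array([-0.19754481, -0.33502604, -1.01859125]), 'moment': array([-0.00298977,  0.03342385, -0.02685167]), 'finger_force': 0.0, 'finger_gap': 93.85673477481784}
```

View pics/side0.png

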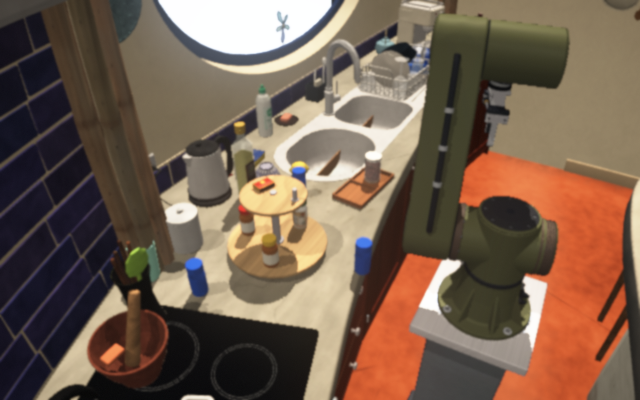

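View pics/top0.png

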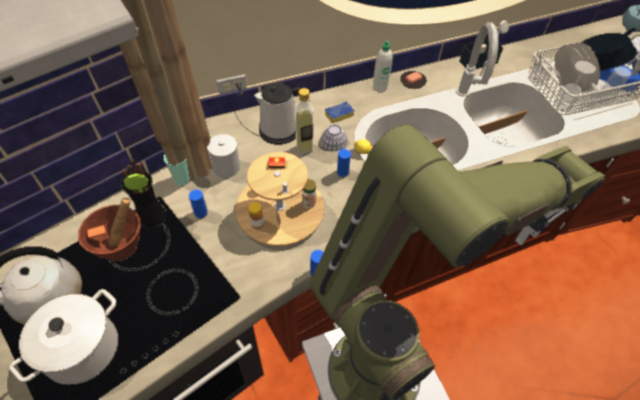

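Candidates for the green-capped jar: a white-bodied jar on the lower tier at side (300,215) / top (309,190), and blue jars at side (363,255), (197,277), (299,175). The amber jars are at side (246,220) and (270,248). By the description it is the first. I'll check it in one crop.

```bash
cat >h.py <<'E'
from cell import manip
import cv2,numpy as np
I={n:manip.camera_info(n) for n in("side","top")}
def ray(n,uv):
    i=I[n];R=np.array(i["R"]);p=cv2.undistortPoints(np.array([[uv]],float),np.array(i["camera_matrix"]),np.array(i["D"]))[0,0]
    d=R.T@np.array([p[0],p[1],1]);return -R.T@np.array(i["t"]),d/np.linalg.norm(d)
def plane(n,uv,z):
    c,d=ray(n,uv);return c+d*(z-c[2])/d[2]
def proj(n,X):
    i=I[n];R=np.array(i["R"]);return cv2.projectPoints(np.array([X],float),cv2.Rodrigues(R)[0],np.array(i["t"],float),np.array(i["camera_matrix"]),np.array(i["D"]))[0][0,0]
def tri(a,b):
    c1,d1=ray("side",a);c2,d2=ray("top",b)
    s=np.linalg.lstsq(np.stack([d1,-d2],1),c2-c1,rcond=None)[0];p,q=c1+s[0]*d1,c2+s[1]*d2
    return (p+q)/2,np.linalg.norm(p-q)
E
python3 - <<'E'
import cv2,numpy as np
s=cv2.imread("pics/side0.png");t=cv2.imread("pics/top0.png")
a=cv2.resize(s[150:290,220:340],None,fx=3.2,fy=4*.8,interpolation=2);b=cv2.resize(t[140:260,225:345],None,fx=3.2,fy=3.2,interpolation=2)
c=cv2.resize(s[140:220,320:420],None,fx=3.2,fy=3.2,interpolation=2)
W=np.zeros((448,784,3),np.uint8);W[:448,:384]=a;W[:384,400:784]=b
cv2.imwrite("pics/crop.png",W)
E
```

```text
(no output)
```

View pics/crop.png

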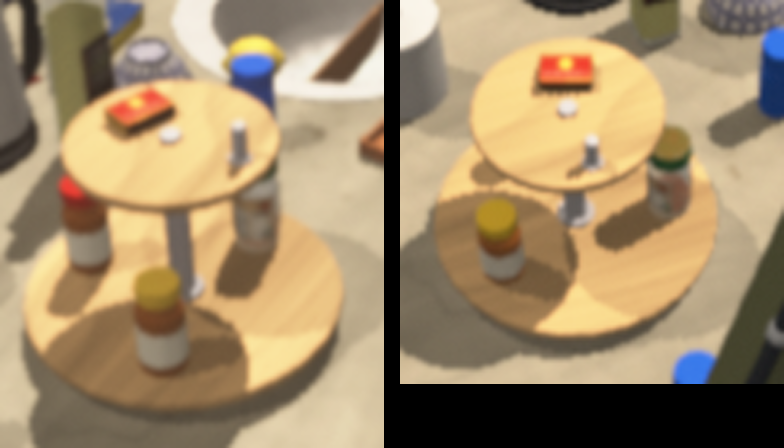

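The crop shows the white jar with a green cap at side (300,215) / top (309,190). The peg top is at side (295,188) / top (285,183), the matchbox is on the upper tier, and the bolt at side (273,192) / top (278,173) marks the axis.

```bash
python3 - <<'E'
from h import *
np.set_printoptions(suppress=True,precision=1)
print("axis tri",*tri((273.4,191.9),(277.5,173.4)),plane("side",(273.4,191.9),205),plane("top",(277.5,173.4),205))
print("peg",*tri((294.7,188.1),(284.7,183.1)),"base",plane("side",(294.7,200),202),plane("top",(285.3,191.6),202))
print("jar base",*tri((300.3,225),(309.4,205)),plane("side",(300.3,225),30),plane("top",(309.4,205),30),"cap",plane("top",(310.3,181.5),135))
print("yellow cap",plane("side",(269.4,236),125),plane("top",(255.6,205.5),125),"red cap",plane("side",(244,209),125))
s=cv2.imread("pics/side0.png")
# tier ellipse
for n,f in(("side",s),("top",cv2.imread("pics/top0.png"))):
    h=cv2.cvtColor(f,cv2.COLOR_BGR2HSV);m=cv2.inRange(h,(10,80,130),(25,200,255));
    m=cv2.morphologyEx(m,cv2.MORPH_OPEN,np.ones((3,3)));k,l,st,c=cv2.connectedComponentsWithStats(m)
    for i in range(1,k):
        if st[i,4]>150:print(n,st[i],c[i])
h=cv2.cvtColor(s,cv2.COLOR_BGR2HSV);print(h[190,348],h[200,362],h[183,385])
m=cv2.inRange(h,(3,90,60),(16,230,220));m[:150]=0;m[215:]=0;m[:,:325]=0;m[:,402:]=0
m=cv2.morphologyEx(m,cv2.MORPH_CLOSE,np.ones((3,3)))
cs=max(cv2.findContours(m,0,2)[0],key=cv2.contourArea);q=cv2.convexHull(cs);a=cv2.approxPolyDP(q,4,True)[:,0]
for p in a:print("tray",p,plane("side",p,18))
print("salt base",plane("side",(372,182),6), "lid",plane("side",(373,156),106))
for p in((363,241),(196,264),(299,171)):print("blue",plane("side",p,105))
E
```

```text
axis tri [602.3  76.3 204.1] 1.2981624529494111 [602.3  76.9 205. ] [600.7  76.5 205. ]
peg [531.6  74.9 239. ] 1.4091397314300484 base [532.3  77.6 202. ] [527.2  75.7 202. ]
jar base [579.  -20.   25.2] 6.912373003486071 [579.9 -17.   30. ] [571.6 -18.3  30. ] cap [587.9 -27.4 135. ]
yellow cap [563.5 162.9 125. ] [563.8 165.1 125. ] red cap [698.9  98.5 125. ]
side [484   0  55  20 359] [509.    6.9]
side [ 555    0   66   56 1024] [586.6  26.4]
side [606  10  34  31 547] [623.5  23.8]
side [505 153  59  17 198] [533.8 160.9]
side [565 157  75  23 398] [601.6 168. ]
side [ 497  168   52   39 1150] [523.9 186.1]
side [332 171  43  34 661] [354.3 190.4]
side [ 227  175  101  102 5930] [275.  228.1]
side [102 345  20  17 179] [111.6 353. ]
top [ 235  151   90   95 5166] [278.7 199.3]
top [614 234  17  16 169] [621.2 241.8]
top [ 543  283   97  111 5244] [591.3 333.9]
top [450 286  18  15 176] [459.2 293.7]
top [533 335  23  18 202] [545.5 344.7]
top [ 443  347  103   53 2454] [495.4 377.7]
[ 12 152 223] [ 12 153 218] [ 11 148 117]
tray [393 173] [ 447.7 -455.8   18. ]
tray [361 208] [ 458.9 -202.8   18. ]
tray [332 197] [ 572.9 -212.    18. ]
tray [364 168] [ 556.9 -436.    18. ]
salt base [ 498.1 -379.9    6. ] lid [ 506.2 -393.5  106. ]
blue [342.7  37.8 105. ]
blue [681.8 331.5 105. ]
blue [ 684.6 -183.8  105. ]
```

```bash
cat >>h.py <<'E'
from scipy.spatial.transform import Rotation as Ro
np.set_printoptions(suppress=True,precision=2)
def tool(az,lean):  # az: outward direction in deg, lean deg; closing axis tangential
    a,l=np.radians([az,lean]);o=np.array([np.cos(a),np.sin(a),0]);z=-o*np.sin(l)-np.array([0,0,1])*np.cos(l)
    y=np.array([-o[1],o[0],0]);return np.stack([np.cross(y,z),y,z],1)
def delta(grasp,az,lean,back):
    s=manip.read_state();R=tool(az,lean);tcp=np.array(grasp)+R[:,2]*(19-back)
    R0=Ro.from_euler("xyz",s["eef_rot"])
    ds=[(Ro.from_matrix(r)*R0.inv()).as_rotvec(degrees=True) for r in (R,R@np.diag([-1,-1,1]))]
    d=min(ds,key=np.linalg.norm)
    print("t",s["clock"],"dpos m",((tcp-s["eef_pos"])/1000).round(4),"rot",d,"|",np.linalg.norm(d).round(1),"tcp",tcp,"now",s["eef_pos"],"j",s["joints"],"F",s["wrist_force"],"gap",s["finger_gap"])
E
python3 -c "
from h import *
delta((580,-20,92),-102,35,180)"
```

```text
t 0.1 dpos m [0.41 0.42 0.02] rot [ 26.7  -25.25  60.55] | 70.8 tcp [ 560.8  -110.33  223.88] now [ 146.   -530.03  204.95] j [-1.37  0.3   1.52  0.    1.32 -0.07] F [-0.2  -0.34 -1.02] gap 93.85673477481784
```

```bash
python3 -m inch '[{"dx":0.025,"dy":0.025,"dz":0.02,"wx":1.8,"wy":-1.7,"wz":4},{"dx":0.05,"dy":0.05,"dz":0.03,"wx":3.6,"wy":-3.4,"wz":8},{"dx":0.08,"dy":0.08,"dz":0.04,"wx":5.4,"wy":-5,"wz":12},{"dx":0.11,"dy":0.11,"dz":0.05,"wx":7.2,"wy":-6.8,"wz":16},{"dx":0.14,"dy":0.14,"dz":0.06,"wx":9,"wy":-8.5,"wz":20}]'
python3 -m inch '[{"dx":0.025,"dy":0.025,"wx":1.8,"wy":-1.7,"wz":4},{"dx":0.05,"dy":0.05,"wx":3.6,"wy":-3.4,"wz":8},{"dx":0.08,"dy":0.08,"wx":5.4,"wy":-5,"wz":12},{"dx":0.11,"dy":0.11,"wx":7.2,"wy":-6.8,"wz":16},{"dx":0.14,"dy":0.14,"wx":9,"wy":-8.5,"wz":20}]'
python3 -c "
from h import *
delta((580,-20,92),-102,35,180)"
```

```text
t 0.1 dpos m [0.41 0.42 0.02] rot [ 26.7  -25.25  60.55] | 70.8 tcp [ 560.8  -110.33  223.88] now [ 146.   -530.03  204.95] j [-1.37  0.3   1.52  0.    1.32 -0.07] F [-0.2  -0.34 -1.02] gap 93.85673477481784validation failed for argument at $[0]...
validation failed for argument at $[0]...
```

```bash
python3 -m inch '[{"gripper":1,"dx":0.025,"dy":0.025,"dz":0.02,"wx":1.8,"wy":-1.7,"wz":4},{"gripper":1,"dx":0.05,"dy":0.05,"dz":0.03,"wx":3.6,"wy":-3.4,"wz":8},{"gripper":1,"dx":0.08,"dy":0.08,"dz":0.04,"wx":5.4,"wy":-5,"wz":12},{"gripper":1,"dx":0.11,"dy":0.11,"dz":0.05,"wx":7.2,"wy":-6.8,"wz":16},{"gripper":1,"dx":0.14,"dy":0.14,"dz":0.06,"wx":9,"wy":-8.5,"wz":20}]' && 
python3 -m inch '[{"gripper":1,"dx":0.025,"dy":0.025,"dz":0,"wx":1.8,"wy":-1.7,"wz":4},{"gripper":1,"dx":0.05,"dy":0.05,"dz":0,"wx":3.6,"wy":-3.4,"wz":8},{"gripper":1,"dx":0.08,"dy":0.08,"dz":0,"wx":5.4,"wy":-5,"wz":12},{"gripper":1,"dx":0.11,"dy":0.11,"dz":0,"wx":7.2,"wy":-6.8,"wz":16},{"gripper":1,"dx":0.14,"dy":0.14,"dz":0,"wx":9,"wy":-8.5,"wz":20}]'
python3 -c "
from h import *
delta((580,-20,92),-102,35,180)"
```

```text
clock: 0.52
eef_pos: [283.0, -392.6, 264.5]
eef_rot: [-3.062, -0.202, 0.614]
wrist_force: [0.5, -0.6, -0.7]
finger_gap: 93.8
finger_force: 0.0
clock: 0.93
eef_pos: [421.5, -254.2, 264.1]
eef_rot: [-3.056, -0.417, 0.963]
wrist_force: [0.8, -0.1, -0.1]
finger_gap: 93.7
finger_force: 0.0
t 0.9333 dpos m [ 0.14  0.14 -0.04] rot [ 8.52 -8.36 20.35] | 23.6 tcp [ 560.8  -110.33  223.88] now [ 421.47 -254.17  264.08] j [-0.83  0.21  1.56  0.39  1.56 -0.28] F [ 0.84 -0.08 -0.09] gap 93.70267179304024
```

```bash
python3 -m inch '[{"gripper":1,"dx":0.025,"dy":0.025,"dz":0,"wx":1.7,"wy":-1.7,"wz":4},{"gripper":1,"dx":0.05,"dy":0.05,"dz":0,"wx":3.4,"wy":-3.4,"wz":8},{"gripper":1,"dx":0.08,"dy":0.08,"dz":0,"wx":5.1,"wy":-5,"wz":12},{"gripper":1,"dx":0.11,"dy":0.11,"dz":-0.01,"wx":6.8,"wy":-6.7,"wz":16},{"gripper":1,"dx":0.14,"dy":0.14,"dz":-0.03,"wx":8.5,"wy":-8.4,"wz":20.4}]'
python3 - <<'E'
from h import *
delta((580,-20,92),-102,35,180)
s=manip.camera("side");t=manip.camera("top")
a=cv2.resize(s[140:290,210:340],None,fx=3,fy=3,interpolation=2);b=cv2.resize(t[130:280,225:355],None,fx=3,fy=3,interpolation=2)
cv2.imwrite("pics/p1.png",np.hstack([a,b]));cv2.imwrite("pics/s1.png",s);cv2.imwrite("pics/t1.png",t)
E
```

```text
clock: 1.35
eef_pos: [557.1, -119.3, 238.5]
eef_rot: [3.137, -0.61, 1.365]
wrist_force: [0.6, 0.1, 0.1]
finger_gap: 94.0
finger_force: 0.0
t 1.35 dpos m [ 0.    0.01 -0.01] rot [ 0.11  0.22 -0.05] | 0.3 tcp [ 560.8  -110.33  223.88] now [ 557.08 -119.3   238.49] j [-0.54  0.4   1.42  0.57  1.54 -0.41] F [0.56 0.13 0.06] gap 94.00025378712006
```

View pics/p1.png

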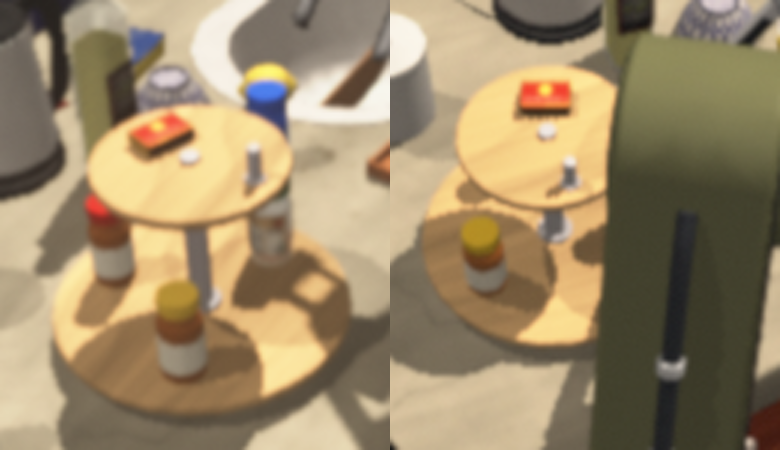

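The jar is unmoved at side (300,213), with its way in open. The top view of it is blocked by the arm, so I'll refine its axis from the image columns in both first pictures.

```bash
python3 - <<'E'
from h import *
from scipy.optimize import fsolve
for us,ut in((300.3,309.4),(300.3,310.2),(301,309.4)):
    x=fsolve(lambda p:[proj("side",[*p,70])[0]-us,proj("top",[*p,85])[0]-ut],[580,-20]);r=x-[602,76.5];print(x,np.hypot(*r),np.degrees(np.arctan2(r[1],r[0])))
    print(proj("side",[*x,30]),proj("top",[*x,135]))
E
```

```text
[581.21 -21.85] 100.51960746974771 -101.9386636876952
[300.76 224.01] [309.41 183.47]
[583.46 -25.5 ] 103.67640935459129 -100.3031044150524
[300.76 223.15] [310.23 182.66]
[577.95 -20.65] 100.08277964705259 -103.90458030726708
[301.45 224.54] [309.41 184.31]
```

```bash
python3 -m inch '[{"gripper":1,"dx":0.004,"dy":0.015,"dz":-0.02,"wx":0,"wy":0,"wz":0},{"gripper":1,"dx":0.008,"dy":0.03,"dz":-0.045,"wx":0,"wy":0,"wz":0},{"gripper":1,"dx":0.012,"dy":0.045,"dz":-0.07,"wx":0,"wy":0,"wz":0},{"gripper":1,"dx":0.016,"dy":0.06,"dz":-0.09,"wx":0,"wy":0,"wz":0},{"gripper":1,"dx":0.018,"dy":0.065,"dz":-0.1,"wx":0,"wy":0,"wz":0}]'
python3 - <<'E'
from h import *
delta((581,-21,90),-102,35,60)
delta((581,-21,90),-102,35,0)
s=manip.camera("side");cv2.imwrite("pics/p2.png",cv2.resize(s[130:280,230:420],None,fx=4,fy=4,interpolation=2))
E
```

```text
clock: 1.87
eef_pos: [572.5, -54.6, 135.2]
eef_rot: [-3.138, -0.609, 1.357]
wrist_force: [0.2, 0.4, 0.3]
finger_gap: 94.1
finger_force: 0.0
t 1.8667 dpos m [ 0.    0.01 -0.01] rot [ 0.07 -0.19  0.12] | 0.2 tcp [576.11 -44.   123.59] now [572.5  -54.56 135.18] j [-0.43  0.48  1.56  0.62  1.31 -0.44] F [0.19 0.37 0.31] gap 94.0718265032675
t 1.8667 dpos m [ 0.01  0.04 -0.06] rot [ 0.07 -0.19  0.12] | 0.2 tcp [583.27 -10.34  74.44] now [572.5  -54.56 135.18] j [-0.43  0.48  1.56  0.62  1.31 -0.44] F [0.19 0.37 0.31] gap 94.0718265032675
```

View pics/p2.png

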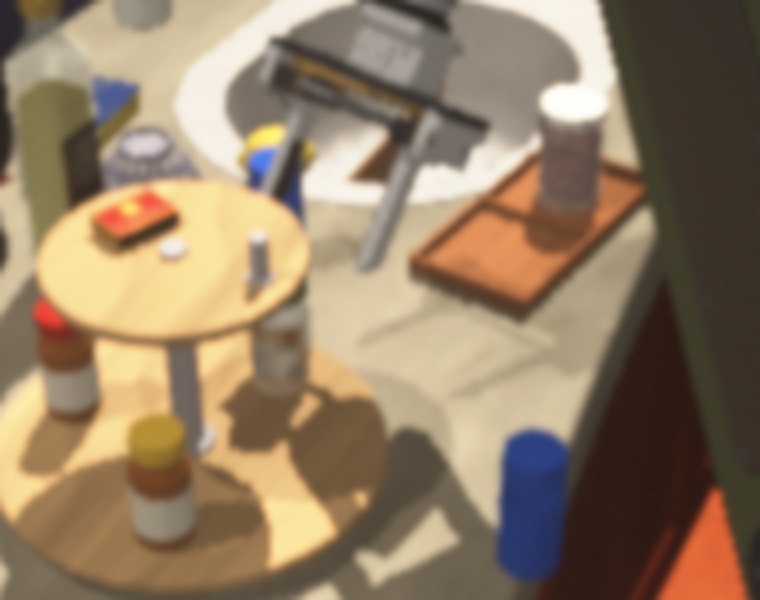

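The fingers straddle the jar: near tip at side (321,196), far tip around (299,177), with the jar at (300,215) ahead of them. I'll advance the rest of the way.

```bash
python3 -m inch '[{"gripper":1,"dx":0.003,"dy":0.013,"dz":-0.018,"wx":0,"wy":0,"wz":0},{"gripper":1,"dx":0.007,"dy":0.026,"dz":-0.036,"wx":0,"wy":0,"wz":0},{"gripper":1,"dx":0.009,"dy":0.038,"dz":-0.052,"wx":0,"wy":0,"wz":0},{"gripper":1,"dx":0.009,"dy":0.042,"dz":-0.058,"wx":0,"wy":0,"wz":0},{"gripper":1,"dx":0.009,"dy":0.042,"dz":-0.058,"wx":0,"wy":0,"wz":0}]'
python3 - <<'E'
from h import *
delta((581,-21,90),-102,35,0)
s=manip.camera("side");cv2.imwrite("pics/p3.png",cv2.resize(s[140:290,230:420],None,fx=4,fy=4,interpolation=2))
E
```

```text
clock: 2.33
eef_pos: [582.1, -13.9, 79.1]
eef_rot: [-3.14, -0.609, 1.359]
wrist_force: [-0.8, -1.0, -0.6]
finger_gap: 93.9
finger_force: 0.0
t 2.3333 dpos m [ 0.  0. -0.] rot [ 0.09 -0.07  0.12] | 0.2 tcp [583.27 -10.34  74.44] now [582.1  -13.93  79.15] j [-0.36  0.55  1.6   0.66  1.18 -0.46] F [-0.75 -1.01 -0.58] gap 93.94246556659157
```

View pics/p3.png

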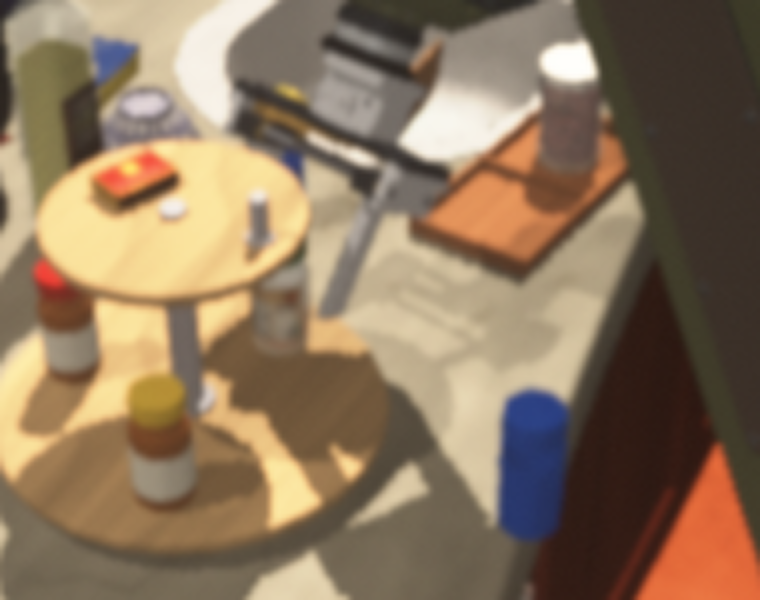

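The near finger stands beside the jar at side (315,217), and the carousel is undisturbed. I'll close gently.

```bash
python3 -m inch '[{"gripper":0.85,"dx":0.001,"dy":0.003,"dz":-0.004,"wx":0,"wy":0,"wz":0},{"gripper":0.75,"dx":0.001,"dy":0.003,"dz":-0.004,"wx":0,"wy":0,"wz":0},{"gripper":0.68,"dx":0.001,"dy":0.003,"dz":-0.004,"wx":0,"wy":0,"wz":0},{"gripper":0.62,"dx":0.001,"dy":0.003,"dz":-0.004,"wx":0,"wy":0,"wz":0},{"gripper":0.57,"dx":0.001,"dy":0.003,"dz":-0.004,"wx":0,"wy":0,"wz":0}]' 10
python3 -m inch '[{"gripper":0.54,"dx":0,"dy":0,"dz":0,"wx":0,"wy":0,"wz":0},{"gripper":0.52,"dx":0,"dy":0,"dz":0,"wx":0,"wy":0,"wz":0},{"gripper":0.5,"dx":0,"dy":0,"dz":0,"wx":0,"wy":0,"wz":0},{"gripper":0.48,"dx":0,"dy":0,"dz":0,"wx":0,"wy":0,"wz":0},{"gripper":0.45,"dx":0,"dy":0,"dz":0,"wx":0,"wy":0,"wz":0}]' 10
python3 -m inch '[{"gripper":0.4,"dx":0,"dy":0,"dz":0,"wx":0,"wy":0,"wz":0},{"gripper":0.35,"dx":0,"dy":0,"dz":0,"wx":0,"wy":0,"wz":0},{"gripper":0.3,"dx":0,"dy":0,"dz":0,"wx":0,"wy":0,"wz":0},{"gripper":0.3,"dx":0,"dy":0,"dz":0,"wx":0,"wy":0,"wz":0},{"gripper":0.3,"dx":0,"dy":0,"dz":0,"wx":0,"wy":0,"wz":0}]' 20
python3 - <<'E'
from h import *
delta((581,-21,90),-102,35,0)
s=manip.camera("side");cv2.imwrite("pics/p4.png",cv2.resize(s[140:290,230:420],None,fx=4,fy=4,interpolation=2))
E
```

```text
clock: 2.8
eef_pos: [583.6, -11.2, 75.8]
eef_rot: [3.141, -0.609, 1.359]
wrist_force: [-0.0, 0.4, -0.5]
finger_gap: 63.7
finger_force: 0.0
clock: 3.22
eef_pos: [583.5, -10.9, 75.4]
eef_rot: [3.141, -0.609, 1.359]
wrist_force: [-0.3, 0.0, 0.3]
finger_gap: 45.3
finger_force: 10.0
clock: 3.63
eef_pos: [583.5, -10.9, 75.4]
eef_rot: [3.141, -0.609, 1.359]
wrist_force: [-1.2, -0.4, 1.6]
finger_gap: 44.9
finger_force: 20.0
t 3.6333 dpos m [-0.  0. -0.] rot [ 0.12 -0.01  0.14] | 0.2 tcp [583.27 -10.34  74.44] now [583.46 -10.87  75.43] j [-0.35  0.56  1.61  0.66  1.17 -0.47] F [-1.16 -0.36  1.57] gap 44.93098007038176
```

View pics/p4.png

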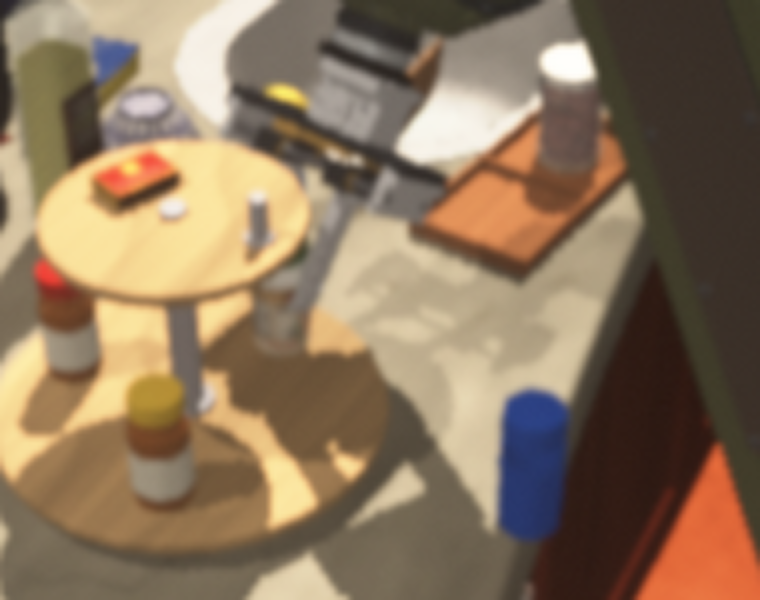

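Gripped at a 45 mm gap and 20 N, with the scene undisturbed. I'll lift slightly and move outward.

```bash
python3 -m inch '[{"gripper":0.3,"dx":0,"dy":0,"dz":0.005,"wx":0,"wy":0,"wz":0},{"gripper":0.3,"dx":0,"dy":0,"dz":0.012,"wx":0,"wy":0,"wz":0},{"gripper":0.3,"dx":-0.002,"dy":-0.01,"dz":0.02,"wx":0,"wy":0,"wz":0},{"gripper":0.3,"dx":-0.005,"dy":-0.025,"dz":0.022,"wx":0,"wy":0,"wz":0},{"gripper":0.3,"dx":-0.009,"dy":-0.045,"dz":0.024,"wx":0,"wy":0,"wz":0}]'
python3 -m inch '[{"gripper":0.3,"dx":-0.004,"dy":-0.02,"dz":0.005,"wx":0,"wy":0,"wz":-2},{"gripper":0.3,"dx":-0.009,"dy":-0.04,"dz":0.015,"wx":0,"wy":0,"wz":-5},{"gripper":0.3,"dx":-0.014,"dy":-0.06,"dz":0.025,"wx":0,"wy":0,"wz":-9},{"gripper":0.3,"dx":-0.02,"dy":-0.08,"dz":0.035,"wx":0,"wy":0,"wz":-13},{"gripper":0.3,"dx":-0.026,"dy":-0.1,"dz":0.045,"wx":0,"wy":0,"wz":-17}]'
python3 - <<'E'
from h import *
delta((512,-268,110),-145,35,0)
s=manip.camera("side");t=manip.camera("top")
a=cv2.resize(s[130:250,270:410],None,fx=4,fy=4,interpolation=2)
cv2.imwrite("pics/p5.png",a);cv2.imwrite("pics/s5.png",s)
E
```

```text
clock: 4.1
eef_pos: [574.4, -56.3, 100.7]
eef_rot: [3.14, -0.609, 1.361]
wrist_force: [0.4, -0.1, -1.0]
finger_gap: 44.9
finger_force: 20.0
clock: 4.52
eef_pos: [547.8, -157.6, 145.6]
eef_rot: [3.141, -0.609, 1.059]
wrist_force: [0.6, 0.6, -0.4]
finger_gap: 45.4
finger_force: 20.0
t 4.5167 dpos m [-0.03 -0.1  -0.05] rot [  0.13  -0.05 -25.65] | 25.7 tcp [ 520.93 -261.75   94.44] now [ 547.84 -157.56  145.65] j [-0.62  0.42  1.62  0.64  1.25 -0.37] F [ 0.6   0.63 -0.36] gap 45.36765209525835
```

View pics/p5.png

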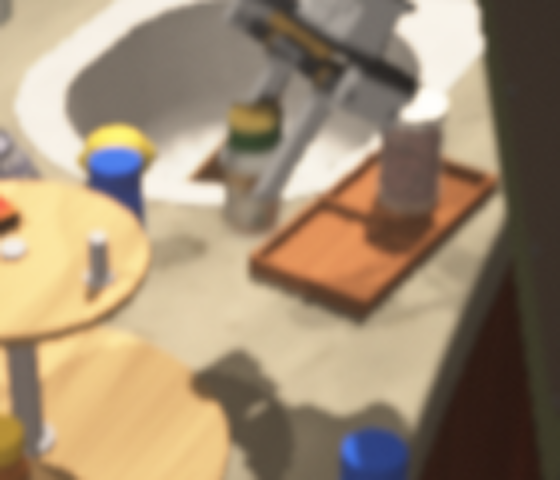

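The jar hangs upright (base at side (332,187)). The tray's free compartment is centred near side (355,193). I'll check its centre by ray while working out the move.

```bash
python3 - <<'E'
from h import *
C=[(250,265),(362,315),(420,243),(327,203)]  # outer corner L, outer corner R, divider R, divider L
P=[plane("side",(270+x/4,130+y/4),18) for x,y in C];print(np.array(P),np.mean(P,0))
print("proj of planned floor centre",proj("side",(512,-268,6)),"tray",proj("side",(509,-327,18)))
s=manip.read_state();R=Ro.from_euler("xyz",s["eef_rot"]).as_matrix();g=s["eef_pos"]-19*R[:,2];print("grasp",g,"base proj",proj("side",g-[0,0,61]))
E
```

```text
[[ 573.54 -216.76   18.  ]
 [ 458.56 -198.24   18.  ]
 [ 459.2  -317.39   18.  ]
 [ 558.57 -335.37   18.  ]] [ 512.47 -266.94   18.  ]
proj of planned floor centre [355.08 196.52] tray [363.24 185.57]
grasp [ 542.57 -168.42  162.33] base proj [333.99 185.4 ]
```

```bash
python3 -m inch '[{"gripper":0.3,"dx":-0.005,"dy":-0.02,"dz":0,"wx":0,"wy":0,"wz":-5},{"gripper":0.3,"dx":-0.011,"dy":-0.045,"dz":-0.005,"wx":0,"wy":0,"wz":-11},{"gripper":0.3,"dx":-0.018,"dy":-0.07,"dz":-0.02,"wx":0,"wy":0,"wz":-17},{"gripper":0.3,"dx":-0.024,"dy":-0.09,"dz":-0.035,"wx":0,"wy":0,"wz":-22},{"gripper":0.3,"dx":-0.027,"dy":-0.104,"dz":-0.05,"wx":0,"wy":0,"wz":-25.7}]'
python3 -m inch '[{"gripper":0.3,"dx":0,"dy":0,"dz":-0.005,"wx":0,"wy":0,"wz":0},{"gripper":0.3,"dx":0,"dy":0,"dz":-0.012,"wx":0,"wy":0,"wz":0},{"gripper":0.3,"dx":0,"dy":0,"dz":-0.02,"wx":0,"wy":0,"wz":0},{"gripper":0.3,"dx":0,"dy":0,"dz":-0.025,"wx":0,"wy":0,"wz":0},{"gripper":0.3,"dx":0,"dy":0,"dz":-0.027,"wx":0,"wy":0,"wz":0}]'
python3 - <<'E'
from h import *
delta((512,-268,67),-145,35,0)
s=manip.camera("side")
cv2.imwrite("pics/p6.png",cv2.resize(s[120:230,300:420],None,fx=5,fy=5,interpolation=2))
E
```

```text
clock: 5.03
eef_pos: [520.7, -261.3, 94.1]
eef_rot: [3.14, -0.609, 0.61]
wrist_force: [1.1, 0.0, -1.2]
finger_gap: 45.2
finger_force: 20.0
clock: 5.45
eef_pos: [521.7, -259.0, 66.8]
eef_rot: [-3.141, -0.609, 0.616]
wrist_force: [-0.5, -0.6, -0.6]
finger_gap: 45.4
finger_force: 20.0
t 5.45 dpos m [-0.   -0.   -0.02] rot [ 0.05 -0.11 -0.3 ] | 0.3 tcp [ 520.93 -261.75   51.44] now [ 521.72 -258.99   66.78] j [-0.79  0.49  1.75  0.76  0.96 -0.31] F [-0.54 -0.6  -0.56] gap 45.36237848492251
```

View pics/p6.png

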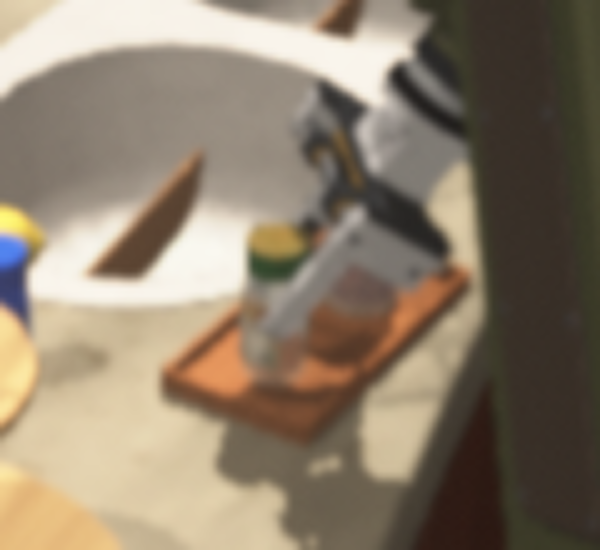

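The jar is above the free compartment (base at side (355,195)), but the gripper body is close over the salt jar. I'll turn further toward the robot before lowering.

```bash
python3 -m inch '[{"gripper":0.3,"dx":0,"dy":-0.001,"dz":0.003,"wx":0,"wy":0,"wz":-6},{"gripper":0.3,"dx":0,"dy":-0.003,"dz":0.005,"wx":0,"wy":0,"wz":-13},{"gripper":0.3,"dx":0.001,"dy":-0.005,"dz":0.005,"wx":0,"wy":0,"wz":-20},{"gripper":0.3,"dx":0.001,"dy":-0.008,"dz":0.005,"wx":0,"wy":0,"wz":-27},{"gripper":0.3,"dx":0.001,"dy":-0.01,"dz":0.005,"wx":0,"wy":0,"wz":-33}]'
python3 -c "
from h import *
delta((512,-268,67),176,35,0)"
```

```text
clock: 5.92
eef_pos: [522.6, -269.8, 73.0]
eef_rot: [3.141, -0.61, 0.033]
wrist_force: [-0.2, -1.0, -0.4]
finger_gap: 45.2
finger_force: 20.0
t 5.9167 dpos m [ 0.    0.   -0.02] rot [ 0.03 -0.05 -5.86] | 5.9 tcp [ 522.87 -268.76   51.44] now [ 522.57 -269.81   73.04] j [-0.72  0.35  1.93  0.85  0.55  0.14] F [-0.18 -1.04 -0.43] gap 45.15828580913909
```

```bash
python3 -m inch '[{"gripper":0.3,"dx":0,"dy":0.001,"dz":-0.004,"wx":0,"wy":0,"wz":0},{"gripper":0.3,"dx":0,"dy":0.001,"dz":-0.009,"wx":0,"wy":0,"wz":0},{"gripper":0.3,"dx":0,"dy":0.001,"dz":-0.014,"wx":0,"wy":0,"wz":0},{"gripper":0.3,"dx":0,"dy":0.001,"dz":-0.017,"wx":0,"wy":0,"wz":0},{"gripper":0.3,"dx":0,"dy":0.001,"dz":-0.018,"wx":0,"wy":0,"wz":0}]'
python3 -m inch '[{"gripper":0.3,"dx":0,"dy":0,"dz":-0.001,"wx":0,"wy":0,"wz":0},{"gripper":0.3,"dx":0,"dy":0,"dz":-0.002,"wx":0,"wy":0,"wz":0},{"gripper":0.3,"dx":0,"dy":0,"dz":-0.002,"wx":0,"wy":0,"wz":0},{"gripper":0.3,"dx":0,"dy":0,"dz":-0.002,"wx":0,"wy":0,"wz":0},{"gripper":0.3,"dx":0,"dy":0,"dz":-0.002,"wx":0,"wy":0,"wz":0}]'
```

```text
clock: 6.33
eef_pos: [522.3, -269.0, 53.4]
eef_rot: [-3.141, -0.608, 0.039]
wrist_force: [0.4, 0.1, -1.4]
finger_gap: 44.8
finger_force: 20.0
clock: 6.75
eef_pos: [522.5, -268.9, 52.5]
eef_rot: [3.141, -0.609, 0.038]
wrist_force: [0.2, 0.2, -0.8]
finger_gap: 45.1
finger_force: 20.0
```

```bash
python3 -m inch '[{"gripper":0.3,"dx":0,"dy":0,"dz":-0.0005,"wx":0,"wy":0,"wz":0},{"gripper":0.3,"dx":0,"dy":0,"dz":-0.001,"wx":0,"wy":0,"wz":0},{"gripper":0.3,"dx":0,"dy":0,"dz":-0.001,"wx":0,"wy":0,"wz":0},{"gripper":0.3,"dx":0,"dy":0,"dz":-0.001,"wx":0,"wy":0,"wz":0},{"gripper":0.3,"dx":0,"dy":0,"dz":-0.001,"wx":0,"wy":0,"wz":0}]'
python3 -m inch '[{"gripper":0.3,"dx":0,"dy":0,"dz":-0.0005,"wx":0,"wy":0,"wz":0},{"gripper":0.3,"dx":0,"dy":0,"dz":-0.0005,"wx":0,"wy":0,"wz":0},{"gripper":0.3,"dx":0,"dy":0,"dz":-0.0005,"wx":0,"wy":0,"wz":0},{"gripper":0.3,"dx":0,"dy":0,"dz":-0.0005,"wx":0,"wy":0,"wz":0},{"gripper":0.3,"dx":0,"dy":0,"dz":-0.0005,"wx":0,"wy":0,"wz":0}]'
```

```text
clock: 7.17
eef_pos: [522.5, -268.9, 51.4]
eef_rot: [3.141, -0.609, 0.038]
wrist_force: [-0.3, 0.0, -0.0]
finger_gap: 45.1
finger_force: 20.0
clock: 7.58
eef_pos: [522.7, -268.9, 51.4]
eef_rot: [3.141, -0.61, 0.038]
wrist_force: [-3.1, 1.3, 6.0]
finger_gap: 45.3
finger_force: 20.0
```

Contact with the floor (6 N). I'll release gradually, then retreat along the tool axis.

```bash
python3 -m inch '[{"gripper":0.5,"dx":0,"dy":0,"dz":0,"wx":0,"wy":0,"wz":0},{"gripper":0.54,"dx":0,"dy":0,"dz":0,"wx":0,"wy":0,"wz":0},{"gripper":0.6,"dx":0,"dy":0,"dz":0,"wx":0,"wy":0,"wz":0},{"gripper":0.72,"dx":0,"dy":0,"dz":0,"wx":0,"wy":0,"wz":0},{"gripper":0.85,"dx":0,"dy":0,"dz":0,"wx":0,"wy":0,"wz":0}]'
python3 -m inch '[{"gripper":0.85,"dx":0,"dy":0,"dz":0,"wx":0,"wy":0,"wz":0},{"gripper":0.85,"dx":-0.006,"dy":0,"dz":0.008,"wx":0,"wy":0,"wz":0},{"gripper":0.85,"dx":-0.017,"dy":-0.001,"dz":0.024,"wx":0,"wy":0,"wz":0},{"gripper":0.85,"dx":-0.028,"dy":-0.001,"dz":0.04,"wx":0,"wy":0,"wz":0},{"gripper":0.85,"dx":-0.04,"dy":-0.002,"dz":0.057,"wx":0,"wy":0,"wz":0}]'
python3 -m inch '[{"gripper":0.85,"dx":-0.014,"dy":-0.001,"dz":0.02,"wx":0,"wy":0,"wz":0},{"gripper":0.85,"dx":-0.028,"dy":-0.001,"dz":0.04,"wx":0,"wy":0,"wz":0},{"gripper":0.85,"dx":-0.042,"dy":-0.001,"dz":0.06,"wx":0,"wy":0,"wz":0},{"gripper":0.85,"dx":-0.056,"dy":-0.001,"dz":0.08,"wx":0,"wy":0,"wz":0},{"gripper":0.85,"dx":-0.06,"dy":-0.002,"dz":0.09,"wx":0,"wy":0,"wz":0}]'
python3 - <<'E'
from h import *
s=manip.camera("side")
cv2.imwrite("pics/p7.png",cv2.resize(s[120:290,210:420],None,fx=3.5,fy=3.5,interpolation=2))
E
```

```text
clock: 8.0
eef_pos: [522.4, -268.9, 50.8]
eef_rot: [3.141, -0.609, 0.038]
wrist_force: [-0.3, -0.5, 0.2]
finger_gap: 66.4
finger_force: 0.0
clock: 8.42
eef_pos: [481.5, -270.6, 108.6]
eef_rot: [-3.142, -0.608, 0.038]
wrist_force: [0.4, 0.2, 0.4]
finger_gap: 80.0
finger_force: 0.0
clock: 8.83
eef_pos: [421.0, -273.1, 200.5]
eef_rot: [3.138, -0.61, 0.039]
wrist_force: [0.2, -0.2, -0.2]
finger_gap: 80.0
finger_force: 0.0
```

View pics/p7.png

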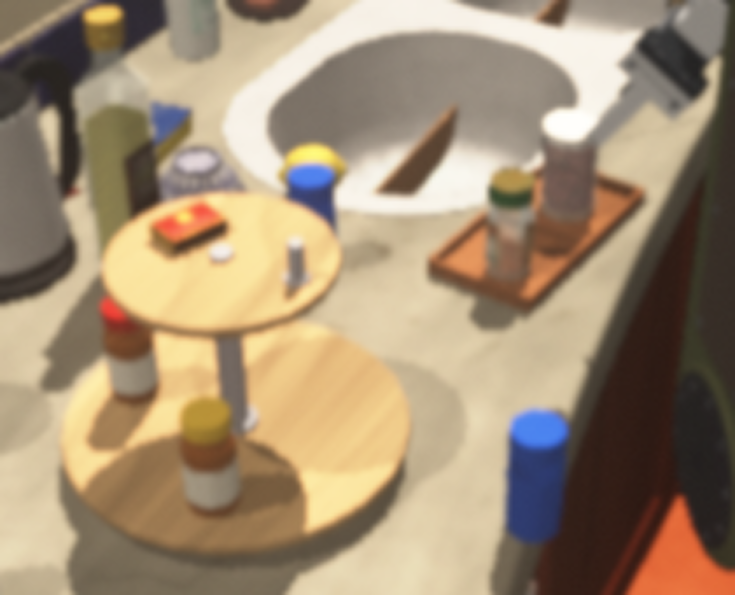

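The jar stands upright in the free compartment (base at side (355,198), predicted (355,197)). The other jars and the matchbox are in place, and the gripper is clear.

```bash
python3 -c "
from cell import manip
print(manip.sign_off())"
```

```text
the job is handed in; nothing more can be done
None
```

The green-capped jar stands upright in the tray's empty compartment, the other jars and the matchbox look undisturbed in the last picture, and the job was handed in after about 9 s of robot time; the hand-in gave no verdict.

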